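Read the 16 mm standard: seat it and hold the photometer's sprung shutter open

ROBOT

A 6-joint arm with a two-finger parallel gripper is mounted at the origin on the work surface. World frame = base frame: x ahead of the robot, y to its left, z up, the work surface at z = 0. Lengths are in mm, angles in rad, forces in N, time in s.
With the tool pointing down it reaches from about 350 to 775 mm from the base axis. Payload 7.3 kg.
Tool frame: the origin (TCP) lies on the centre line of the jaws, within the pads' length; the fingertips stand 14 mm ahead of it and the grasp point (between the pads) lies 5 mm behind it; z points along the fingers, y is the line along which they close (so a half turn about z gives the same grasp; the last joint's range is limited). The gripper opens to 92 mm and grips with 3 to 60 N. Pads are 19 mm wide; open, the fingers measure 130 mm over their backs; the gripper's body (75 mm by 190 mm) begins 47 mm behind the grasp point.
Start: joints at [1.067, 0.342, 1.524, -0, 1.275, -0.146], TCP at [183.849, 491.776, 240.741] pointing down, gripper open.
Joint ranges: [-2.53, 2.53], [-0.77, 2.02], [0.04, 2.7], [-1, 4.14], [0.28, 2.66], [-3.11, 3.11]. Speed limits (rad/s): [2.57, 2.57, 3.14, 3.14, 3.14, 3.14].

INTERFACE

Orientations are given as [roll, pitch, yaw] about the fixed x, y, z axes, in that order (R = Rz(yaw) Ry(pitch) Rx(roll)).
In Python, from plant import get_obs, capture, bot, spot_in, trace, pinpoint gives the robot as it stands.
- The arm moves only by the tool play_rows, never from a script. Its argument "rows" is a list of rows, each a list of 2 entries, a list of its own where there are three numbers: the shift along the world's x, y, z in units of 3 cm (1.0 is 3 cm), then the turn, a rotation vector about the world's x, y, z in units of 8 degrees (1.0 is 8 degrees). A call has 1 to 12 rows; each row shifts and turns the commanded pose from where the row before left it; what a row does not reach is not made up. A row lasts 1/8 s, in which the tool goes at most 62.5 mm and 10.7 degrees, less where a joint would pass 70% of its speed; a pose out of reach is approached as far as the arm can. A call with a number of a shift or a turn outside -1 to 1 is refused whole. A call with a gripper value outside its range is refused whole. "hand" is the opening, from -1 (shut) to 1 (fully open), set as the call begins (left out, the last holds). The fingers move at their own pace and stop on an object; the grip force is fixed at half the most. Time passes only in rows, so rows that do not move let the fingers close. It gives the time, the measured TCP pose, the force, the opening and the grip force at its end, in the units of the state.
- get_obs(): the state, without advancing time (a new reading comes with each control period).
- capture(name): name is "scene" or "top"; returns a dict with "frame" (384x512x3 uint8, red, green, blue), "fov_y" (degrees; the focal length in pixels is half the picture's height over the tangent of half this angle, whatever the lens; pixels are square), "cx", "cy" (the principal point, pixels), "dist" ([k1, k2, p1, p2, k3] as OpenCV has them; the pictures are not rectified), "rvec" (rotation vector, rad) and "tvec" (3), from world to camera coordinates, as OpenCV has them. Camera axes: x right, y down, z forward; pixel columns grow to the right and rows downward; lengths in mm; the calibration is good to about 2 mm. A picture is of the moment at which its call begins. There is no depth.
- bot.close_job(): hands the job in; it is judged then, once.
Trained networks look in the newest picture that a camera, given by its name, has taken for a name from the list of things; names that differ only in an ending like _2 or _b are one class to them, and where a whole thing is asked for, a point or a joint stands for the part that bears it (a point fixed in the world has none). Each returns a list of dicts, best first, with "p" (0 to 1); they miss things now and then, are a little off and sometimes report something else, mostly with a low value. They report only what shows in the picture. A call takes as long as a camera call. They do not tell look-alikes from the thing itself.
- spot_in(query, camera): "at" ([row, column] in pixels, amid what is visible of it).
- trace(query, camera): "mask" (384x512 bool, what is visible of it) and "at" ([row, column] in pixels, amid what is visible of it).
- pinpoint(query, camera): "at" ([row, column] in pixels: a listed point, or the origin of a listed thing).
The state is a dict: "time": time; "joint_positions": joint angles; "dq": joint speeds; "tau": joint torques, N m; "tool_pos": TCP position; "tcp_rot": TCP orientation; "contact_force": force on the tool from outside, world axes, zero at the start; "moment": the same for the moment, N m; "grip_width": finger opening in mm; "finger_force": force on a finger pad.
Only numpy, scipy, OpenCV 4.12 (cv2) and the standard library are available. Lean on these libraries where they do the work, as an engineer would, in place of code of your own. Each camera call takes 0.05 s, during which the arm holds its last target. There are 200 camera calls.

TASK

Run the check reading on the tube photometer: pick out the 16 mm reference standard from the three look-alikes in the green rack, lower it gently upright to the bottom of the reading well before letting go of it, and leave the other two in the rack. Only with the standard in place, take the black knob of the spring-return shutter rod, pull it out until the whole red band on the rod has just come clear of its bush (30 mm of travel), and keep hold of it there, because the reading needs the shutter held open: finish while still holding the knob. Do not disturb the tip box, the bottle or the jar.

Things in the scene. Friction and masses are not known exactly. Their poses are not given: they have to be found in the camera images.
- photometer: bench-top tube photometer, light grey, fixed; place and yaw vary. Origin: centre of its underside, z up. 240 mm (x) by 190 mm (y); main block x = -40 to +120 mm, 110 mm high, flat top; sloped panel with display and keys in front (x = -120 to -40 mm, falling from 105 to 50 mm high). Its right side (face at y = -95 mm) carries the shutter rod
- well_mouth (a point): centre of the mouth of the round reading well in the photometer's flat top (110 mm above the bench), inside a thin black square surround 1.5 mm thick. Bore 18 mm, 55 mm deep, vertical: made for the 16 mm standard, which then stands 45 mm out of it
- well_floor (a point): centre of the floor of the reading well, 55 mm above the bench; the axes are those of the photometer
- std12: solid reference standard: rigid orange rod 12 mm in diameter with a white cap of the same diameter (too thin: it would stand loose in the well). 100 mm tall, cap = top 22 mm; flat foot, 2 mm bevel; about 16 g. Origin: centre of its underside; z up its axis. Starts upright in one of the three holes of the green rack (which one varies), foot 10 mm and top 110 mm above the bench
- std16: solid reference standard: rigid orange rod 16 mm in diameter with a white cap of the same diameter (the right one for the well). 100 mm tall, cap = top 22 mm; flat foot, 2 mm bevel; about 26 g. Origin: centre of its underside; z up its axis. Starts upright in one of the three holes of the green rack (which one varies), foot 10 mm and top 110 mm above the bench
- std20: solid reference standard: rigid orange rod 20 mm in diameter with a white cap of the same diameter (too thick for the well). 100 mm tall, cap = top 22 mm; flat foot, 2 mm bevel; about 40 g. Origin: centre of its underside; z up its axis. Starts upright in one of the three holes of the green rack (which one varies), foot 10 mm and top 110 mm above the bench
- rack: bright green plastic rack, 85 mm (x) by 200 mm (y) by 55 mm high, fixed; place and yaw vary. Origin: centre of its underside, z up. Three holes in a row along its y axis at y = -60, 0 and +60 mm, 25 mm in diameter, 45 mm deep: the standards stand loosely in them, 55 mm out. The small dark spots beside them are surface marks only
- shutter (a joint): travel of the shutter rod in m: 0 = home (shut, where the spring returns it), growing as it is pulled straight out of the photometer's side along the photometer's -y axis; 0.030 = at the mark; stop at 0.045. The spring pulls back with about 3 N at home, 7.5 N at the mark, 10 N at the stop, plus slight friction
- shutter_knob (a point): middle of the grip of the rod's black knob, on the rod's axis, 78 mm above the bench, free all round; moves with the rod. Axes as the photometer's; the rod lies level along y, knob outward at -y. Grip: cylinder 22 mm in diameter, 28 mm long (14 mm each side of this point), ended outside by a flange 30 mm in diameter, 6 mm thick. At home 28 mm from the bush face, 40 mm from the photometer's side
- bush_face (a point): fixed point: centre of the outer face of the black guide bush (24 mm in diameter, 12 mm long) on the photometer's right side, from which the steel rod (10 mm in diameter) comes. The rod's red band is 8 mm wide: hidden at home, begins to show at 22 mm of travel, just wholly out, its inner edge level with this face, at 30 mm
- tip_box: bystander: loose purple box of pipette tips, 84 x 122 x 54 mm. Origin: centre of its underside
- reagent_bottle: bystander: loose amber bottle with a blue cap, 60 mm in diameter, 130 mm tall. Origin: centre of its underside
- specimen_jar: bystander: loose white jar with a red lid, 48 mm in diameter, 60 mm tall, at the robot's side of the work. Origin: centre of its underside
Not all that is in view belongs to the job. What is shaped like the std16 but purple is not meant.

How it is judged:
By the outcome, as a careful person would: the job done as asked, in the order asked, and still so for the second after the job is handed in, while the arm keeps its last pose, push and grip.
It also fails if it takes over 56 s, if anything falls off the work surface, if the arm or the gripper's body presses on something with over 40 N, if the wrist force passes 120 N, or if a joint passes its speed limit or range.

## Working session

There is one attempt and no reset: what is moved stays moved. The work goes in short steps, Python scripts to look and compute and a tool call to move; the robot and the scene stay as the last step left them, time stands still between calls to the robot, and variables do not carry over. Pictures are saved under pics/ and viewed, at most 10 in all, crops included, and the job is handed in when it is done.

Besides the shell and the picture viewer there is one more tool, called after "Request:" as name([rows], argument=value, ...), one row to a line, values as JSON. play_rows: Moves the arm, as the interface text tells. Shifts and turns lie within -1 to 1; 1 stands for 3 cm of shift or 8 degrees of turn. Its arguments: {"type":"object","properties":{"rows":{"type":"array"},"hand":{"type":"number"}},"required":["rows"]}

```bash
mkdir -p pics
cat > h.py <<'E'
import numpy as np, cv2
from plant import get_obs, capture, bot, spot_in, trace, pinpoint
def cam(c):
    f=c["frame"].shape[0]/2/np.tan(np.radians(c["fov_y"])/2)
    K=np.array([[f,0,c["cx"]],[0,f,c["cy"]],[0,0,1.]])
    return K,np.array(c["dist"],float),np.array(c["rvec"],float),np.array(c["tvec"],float).ravel()
def at_z(c,rc,z):
    K,d,r,t=cam(c); R=cv2.Rodrigues(r)[0]
    u=cv2.undistortPoints(np.array([[[rc[1],rc[0]]]],float),K,d)[0,0]
    o=-R.T@t; v=R.T@np.array([u[0],u[1],1]); return o+v*(z-o[2])/v[2]
def proj(c,P):
    K,d,r,t=cam(c); p=cv2.projectPoints(np.array(P,float).reshape(-1,3),r,t,K,d)[0][:,0]; return p[:,::-1]
def save(c,n,box=None,s=1):
    im=c["frame"][:,:,::-1]
    if box: im=im[box[0]:box[1],box[2]:box[3]]
    cv2.imwrite("pics/"+n,cv2.resize(im,None,fx=s,fy=s,interpolation=cv2.INTER_CUBIC))
E
python3 - <<'E'
from h import *
Z=dict(well_mouth=110,well_floor=55,shutter_knob=78,bush_face=78,rack=0,photometer=0,std12=10,std16=10,std20=10,tip_box=0,reagent_bottle=0,specimen_jar=0)
for n in("top","scene"):
    c=capture(n); save(c,n+"0.png",s=1.5)
    K,d,r,t=cam(c);print(n,"cam at",(-cv2.Rodrigues(r)[0].T@t).round(),"f",K[0,0].round())
    for q,z in Z.items():
        for o in pinpoint(q,n)[:4]: print(n,q,round(o["p"],2),np.round(o["at"],1),at_z(c,o["at"],z).round(1))
E
```

```text
top cam at [497. -90. 937.] f 359.0
top well_mouth 0.65 [124.3 351. ] [ 685.3 -294.5  110. ]
top well_mouth 0.64 [172.6 168.2] [581.  131.4 110. ]
top well_mouth 0.16 [180.  218.8] [561.6  13.4 110. ]
top well_floor 0.72 [169.1 172. ] [595.1 136.6  55. ]
top bush_face 0.9 [176.3 208.3] [573.5  42.7  78. ]
top bush_face 0.28 [197.3 337.2] [ 517.9 -264.5   78. ]
top rack 0.86 [195.5 336.9] [ 524.5 -279.7    0. ]
top rack 0.45 [123.  349.6] [ 714.  -318.2    0. ]
top photometer 0.93 [178.7 174.1] [575.8 145.2   0. ]
top std12 0.66 [152.  311.9] [ 637.8 -216.4   10. ]
top std12 0.51 [195.  337.9] [ 525.4 -280.3   10. ]
top std12 0.51 [194.8 314.7] [ 526.9 -221.    10. ]
top std12 0.51 [202.4 359.7] [ 505.5 -335.4   10. ]
top std16 0.66 [152.  311.9] [ 637.8 -216.4   10. ]
top std16 0.51 [195.  337.9] [ 525.4 -280.3   10. ]
top std16 0.51 [194.8 314.7] [ 526.9 -221.    10. ]
top std16 0.51 [202.4 359.7] [ 505.5 -335.4   10. ]
top std20 0.66 [152.  311.9] [ 637.8 -216.4   10. ]
top std20 0.51 [195.  337.9] [ 525.4 -280.3   10. ]
top std20 0.51 [194.8 314.7] [ 526.9 -221.    10. ]
top std20
[... 872 characters left out ...]
 [225.1 249.3] [ 548.  -129.3   10. ]
scene std12 0.52 [291.1 165.5] [ 507.8 -344.5   10. ]
scene std16 0.79 [283.5 260.1] [ 647.1 -218.    10. ]
scene std16 0.68 [268.5 192.4] [ 518.  -276.8   10. ]
scene std16 0.56 [225.1 249.3] [ 548.  -129.3   10. ]
scene std16 0.52 [291.1 165.5] [ 507.8 -344.5   10. ]
scene std20 0.79 [283.5 260.1] [ 647.1 -218.    10. ]
scene std20 0.68 [268.5 192.4] [ 518.  -276.8   10. ]
scene std20 0.56 [225.1 249.3] [ 548.  -129.3   10. ]
scene std20 0.52 [291.1 165.5] [ 507.8 -344.5   10. ]
scene tip_box 0.94 [276.5 324.4] [ 739.1 -123.9    0. ]
scene reagent_bottle 0.83 [347.7 255.5] [ 715.8 -319.6    0. ]
scene specimen_jar 0.68 [176.4 201.9] [378.9 -94.1   0. ]
```

View pics/top0.png

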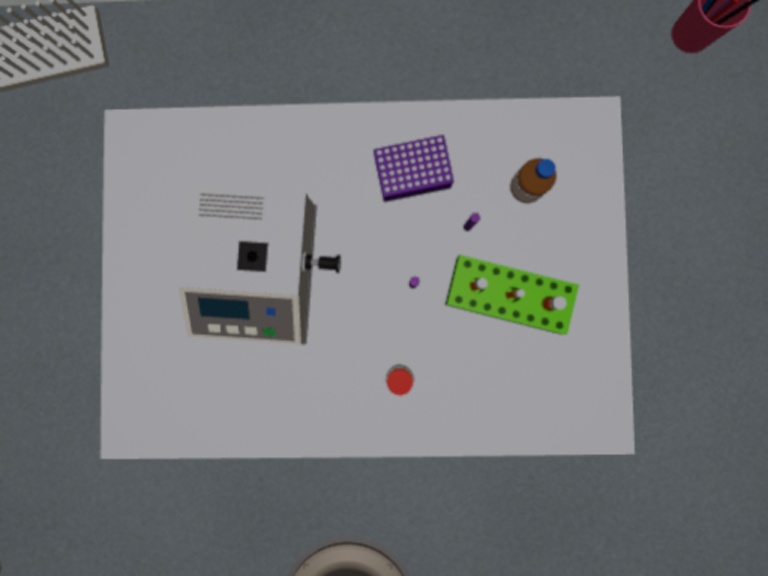

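View pics/scene0.png

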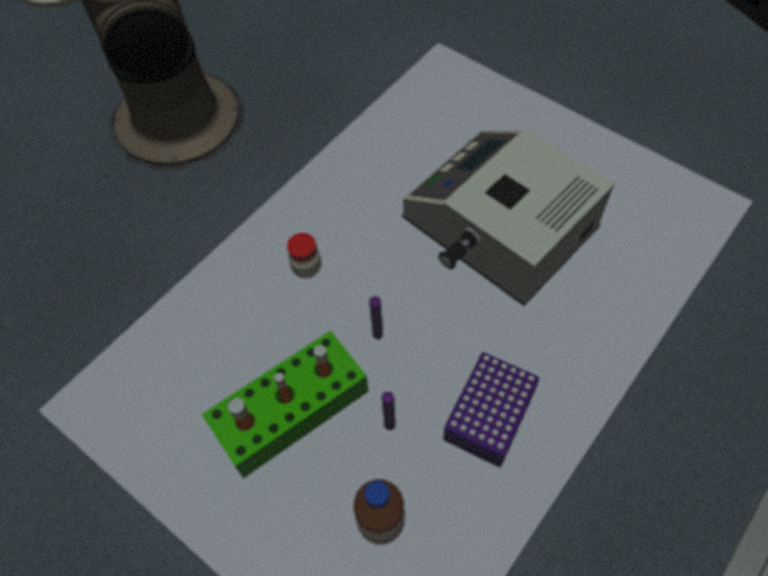

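The top view shows the rack at about (510,295) in the 1.5x picture. The left cap (481,284) looks medium, the middle one (516,294) small and the right one (558,303) large. The photometer well is at (252,256) and the knob at (328,263). Next I'll measure these precisely.

Run:
```python
from h import *
ims=[]
P={}
for n in("top","scene"):
    c=capture(n); f=c["frame"].astype(int); hsv=cv2.cvtColor(c["frame"],cv2.COLOR_RGB2HSV)
    # rack green region hull; caps = low-sat bright inside
    g=((hsv[...,0]>40)&(hsv[...,0]<80)&(hsv[...,1]>120)).astype(np.uint8)
    cn=max(cv2.findContours(g,0,2)[0],key=cv2.contourArea)
    if n=="top": print("rack rect",cv2.minAreaRect(cn),[at_z(c,q[::-1],55).round(1)[:2] for q in cv2.boxPoints(cv2.minAreaRect(cn))])
    m=np.zeros_like(g); cv2.fillPoly(m,[cv2.convexHull(cn)],1)
    w=((hsv[...,1]<75)&(hsv[...,2]>110)&(m>0)).astype(np.uint8)
    N,L,S,C=cv2.connectedComponentsWithStats(w)
    for i in range(1,N):
        if S[i,4]>8: print(n,"cap",S[i],C[i][::-1].round(1),"z105",at_z(c,C[i][::-1],105).round(1))
    # black surround
    a=pinpoint("well_mouth",n); r=[o for o in a if abs(at_z(c,o["at"],110)[1]-131)<25][0]["at"]; r=np.round(r).astype(int)
    s=f[r[0]-16:r[0]+17,r[1]-16:r[1]+17].max(2); b=(s<70).astype(np.uint8)
    N,L,S,C=cv2.connectedComponentsWithStats(b); i=1+np.argmax(S[1:,4]); rc=C[i][::-1]+r-16
    q=cv2.minAreaRect(max(cv2.findContours((L==i).astype(np.uint8),0,2)[0],key=cv2.contourArea))
    print(n,"surround",S[i],at_z(c,rc,111.5).round(1),[at_z(c,p[::-1]+r-16,111.5).round(1)[:2] for p in cv2.boxPoints(q)])
    if n=="top": save(c,"t1.png",(165,225,290,390),8)
    else: save(c,"s1.png",(225,300,130,250),6); save(c,"s2.png",(80,210,260,420),5)
    if n=="top": save(c,"t2.png",(120,235,115,235),5)
```

```text
rack rect ((341.2953186035156, 196.33541870117188), (82.7893295288086, 34.22705078125), 14.22596263885498) [array([ 506.7, -170.9]), array([ 587.8, -193.3]), array([ 534.5, -387.3]), array([ 454.2, -364.3])]
top cap [318 185   7   8  42] [188.5 321. ] z105 [ 538.1 -222.5  105. ]
top cap [344 193   6   5  25] [195.  346.6] z105 [ 522.2 -280.7  105. ]
top cap [369 198   9   8  62] [201.5 372.6] z105 [ 506.2 -339.9  105. ]
top surround [  7   6  19  20 333] [585.8 131.9 111.5] [array([566.5, 154.6]), array([608.9, 151.7]), array([605.2, 109. ]), array([562.9, 112.1])]
scene cap [210 230   7   7  40] [233.1 212.8] z105 [ 537.2 -219.9  105. ]
scene cap [183 249   6   5  26] [251.  185.3] z105 [ 520.9 -278.9  105. ]
scene cap [152 266  11   9  74] [269.9 156.7] z105 [ 505.  -338.2  105. ]
scene surround [  0   7  28  22 341] [587.2 131.8 111.5] [array([564.7, 111.1]), array([558.1, 156.4]), array([609.2, 153. ]), array([614.7, 108.5])]
```

View pics/t1.png

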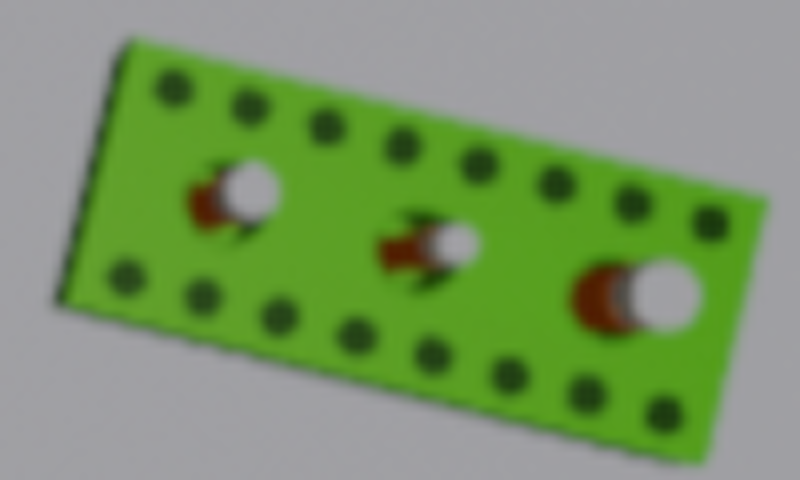

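View pics/s1.png

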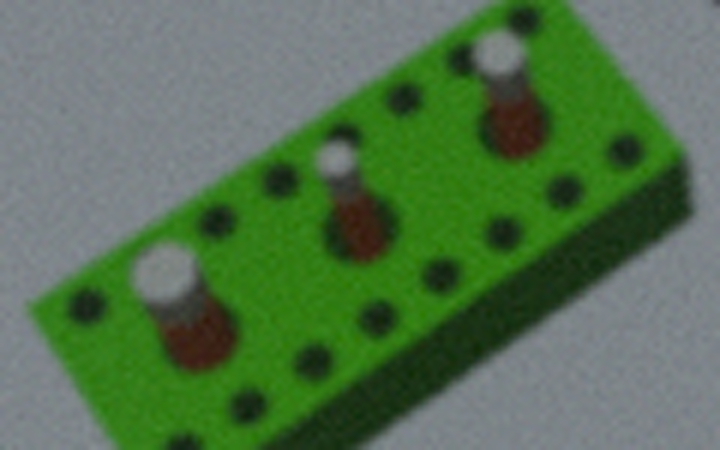

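View pics/t2.png

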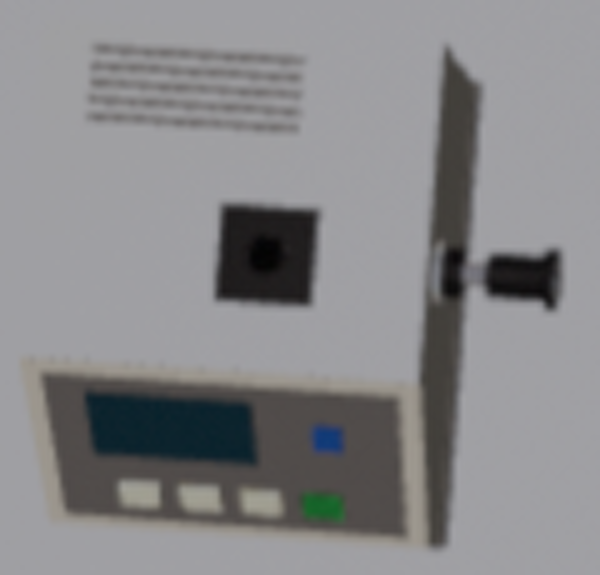

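The std16 is the cap at the +y end of the rack, near (538,-221). Its cap area of 42 px sits between 25 and 62 px. The crops also show the well hole centred in its surround and the rod lying level.

Run:
```python
from h import *
from scipy.spatial.transform import Rotation as R
o=get_obs(); print(o["time"],o["tool_pos"],o["tcp_rot"],o["grip_width"],o["contact_force"])
print(R.from_euler("xyz",o["tcp_rot"]).as_matrix().round(3))
for n,rc in(("top",(188.5,321)),("scene",(233.1,212.8))):
    c=capture(n); print(n,at_z(c,rc,108.5).round(1))
    m=trace("shutter_knob",n)[:1]
    for k in m:
        ys,xs=np.nonzero(k["mask"]); print(n,"knob",k["p"],len(ys),k["at"],at_z(c,k["at"],78).round(1),ys.min(),ys.max(),xs.min(),xs.max())
c=capture("top")
for p in((272+1,455),(276,513),(279,553)): print(at_z(c,(120+p[0]/5-.4,115+p[1]/5-.4),78).round(1))
```

```text
1.5 [183.84056264 491.77863527 240.74967427] [3.14147393e+00 1.83102354e-05 2.78374186e+00] 91.85066684727846 [ 0.20438627  0.03099615 -0.76853179]
[[-0.937  0.35   0.   ]
 [ 0.35   0.937  0.   ]
 [-0.     0.    -1.   ]]
top [ 537.9 -221.8  108.5]
top knob 0.69 164 [175.8, 219.2] [574.2  16.3  78. ] 170 180 208 227
scene [ 538.7 -221.   108.5]
scene knob 0.53 224 [166.9, 301.5] [573.4  21.   78. ] 160 179 293 311
[578.7  49.2  78. ]
[576.7  21.1  78. ]
[574.9   1.8  78. ]
```

Request:
play_rows([
  [[0.49, -0.99, 0], [0, 0, -0.44]],
  [[0.49, -0.99, 0], [0, 0, -0.44]],
  [[0.49, -0.99, 0], [0, 0, -0.44]],
  [[0.49, -0.99, 0], [0, 0, -0.44]],
  [[0.49, -0.99, 0], [0, 0, -0.44]],
  [[0.49, -0.99, 0], [0, 0, -0.44]],
  [[0.49, -0.99, 0], [0, 0, -0.44]],
  [[0.49, -0.99, 0], [0, 0, -0.44]],
  [[0.49, -0.99, 0], [0, 0, -0.44]],
  [[0.49, -0.99, 0], [0, 0, -0.44]],
  [[0.49, -0.99, 0], [0, 0, -0.44]],
  [[0.49, -0.99, 0], [0, 0, -0.44]],
], hand=0.1)

```text
time: 3.25
tool_pos: [360.7, 134.4, 240.9]
tcp_rot: [3.141, 0.0, 2.045]
contact_force: [-0.4, 0.6, 0.3]
grip_width: 50.4
finger_force: 0.0
```

Request:
play_rows([
  [[0.49, -0.99, 0], [0, 0, -0.44]],
  [[0.49, -0.99, 0], [0, 0, -0.44]],
  [[0.49, -0.99, 0], [0, 0, -0.44]],
  [[0.49, -0.99, 0], [0, 0, -0.44]],
  [[0.49, -0.99, 0], [0, 0, -0.44]],
  [[0.49, -0.99, 0], [0, 0, -0.44]],
  [[0.49, -0.99, 0], [0, 0, -0.44]],
  [[0.49, -0.99, 0], [0, 0, -0.44]],
  [[0.49, -0.99, 0], [0, 0, -0.44]],
  [[0.49, -0.99, 0], [0, 0, -0.44]],
  [[0.49, -0.99, 0], [0, 0, -0.44]],
  [[0, 0, 0], [0, 0, 0]],
])

```text
time: 4.75
tool_pos: [522.4, -193.1, 240.2]
tcp_rot: [3.142, 0.0, 1.368]
contact_force: [0.3, 0.3, -0.5]
grip_width: 50.6
finger_force: 0.0
```

Request:
play_rows([
  [[0.27, -0.47, 0], [0, 0, -0.22]],
  [[0.26, -0.47, 0], [0, 0, -0.23]],
  [[0, 0, -0.8], [0, 0, 0]],
  [[0, 0, -0.8], [0, 0, 0]],
  [[0, 0, -0.8], [0, 0, 0]],
  [[0, 0, -0.8], [0, 0, 0]],
  [[0, 0, -0.8], [0, 0, 0]],
  [[0, 0, -0.7], [0, 0, 0]],
  [[0, 0, -0.4], [0, 0, 0]],
  [[0, 0, 0], [0, 0, 0]],
])

```text
time: 6.0
tool_pos: [537.7, -219.5, 87.2]
tcp_rot: [-3.14, -0.0, 1.308]
contact_force: [-0.2, -0.0, -0.2]
grip_width: 50.6
finger_force: 0.0
```

Request:
play_rows([
  [[0, 0, 0], [0, 0, 0]],
  [[0, 0, 0], [0, 0, 0]],
  [[0, 0, 0], [0, 0, 0]],
  [[0, 0, 0], [0, 0, 0]],
  [[0, 0, 0], [0, 0, 0]],
  [[0, 0, 0], [0, 0, 0]],
], hand=-1)

```text
time: 6.75
tool_pos: [537.9, -219.6, 88.0]
tcp_rot: [3.141, 0.0, 1.308]
contact_force: [-0.1, -0.1, 1.8]
grip_width: 15.2
finger_force: 30.0
```

Request:
play_rows([
  [[0, 0, 0.3], [0, 0, 0]],
  [[0, 0, 0.6], [0, 0, 0]],
  [[0, 0, 0.8], [0, 0, 0]],
  [[0, 0, 0.8], [0, 0, 0]],
  [[0, 0, 0.8], [0, 0, 0]],
  [[0, 0, 0.7], [0, 0, 0]],
  [[0.1, 0.4, 0], [0, 0, 0.06]],
  [[0.12, 0.9, 0], [0, 0, 0.1]],
  [[0.12, 0.9, 0], [0, 0, 0.1]],
  [[0.12, 0.9, 0], [0, 0, 0.1]],
  [[0.12, 0.9, 0], [0, 0, 0.1]],
  [[0.12, 0.9, 0], [0, 0, 0.1]],
])

```text
time: 8.25
tool_pos: [558.3, -70.6, 206.6]
tcp_rot: [-3.14, -0.0, 1.387]
contact_force: [-0.2, 0.2, 0.1]
grip_width: 15.2
finger_force: 30.0
```

Request:
play_rows([
  [[0.12, 0.9, 0], [0, 0, 0.1]],
  [[0.12, 0.9, 0], [0, 0, 0.1]],
  [[0.12, 0.9, 0], [0, 0, 0.1]],
  [[0.12, 0.9, 0], [0, 0, 0.1]],
  [[0.12, 0.9, 0], [0, 0, 0.1]],
  [[0.12, 0.9, 0], [0, 0, 0.1]],
  [[0.12, 0.9, 0], [0, 0, 0.1]],
  [[0.1, 0.52, 0], [0, 0, 0.1]],
  [[0, 0, 0], [0, 0, 0]],
  [[0, 0, 0], [0, 0, 0]],
])

```text
time: 9.5
tool_pos: [586.9, 131.4, 207.4]
tcp_rot: [-3.141, 0.001, 1.497]
contact_force: [0.8, -0.5, 0.1]
grip_width: 15.3
finger_force: 30.0
```

Run:
```python
from h import *
o=get_obs(); print(o["time"],o["tool_pos"],o["tcp_rot"],o["grip_width"],o["contact_force"])
p=np.array(o["tool_pos"]); foot=p-[0,0,78]; print("foot",foot)
ims=[]
for n in("top","scene"):
    c=capture(n); print(n,"proj tcp,foot",proj(c,[p,foot]).round(1), pinpoint("std16",n)[:3])
    q=proj(c,[foot])[0].astype(int)
    r0,c0=max(q[0]-50,0),max(q[1]-50,0)
    ims.append(cv2.resize(c["frame"][r0:r0+100,c0:c0+100,::-1],(390,390),interpolation=cv2.INTER_CUBIC)); print(r0,c0)
cv2.imwrite("pics/hold.png",np.hstack(ims))
```

```text
9.5 [586.87085518 131.44347958 207.39953052] [-3.14108346e+00  5.14058506e-04  1.49739495e+00] 15.288424901510801 [ 0.78851911 -0.50126758  0.06971785]
foot [586.87085518 131.44347958 129.39953052]
top proj tcp,foot [[165.2 155.6]
 [169.2 165.9]] [{'at': [203.2, 359.0], 'p': 0.5}, {'at': [155.2, 311.5], 'p': 0.49}, {'at': [187.3, 278.7], 'p': 0.49}]
119 115
scene proj tcp,foot [[ 96.7 343. ]
 [122.  338.4]] [{'at': [224.3, 251.3], 'p': 0.77}, {'at': [269.7, 192.3], 'p': 0.7}, {'at': [287.7, 167.2], 'p': 0.61}]
71 288
```

View pics/hold.png

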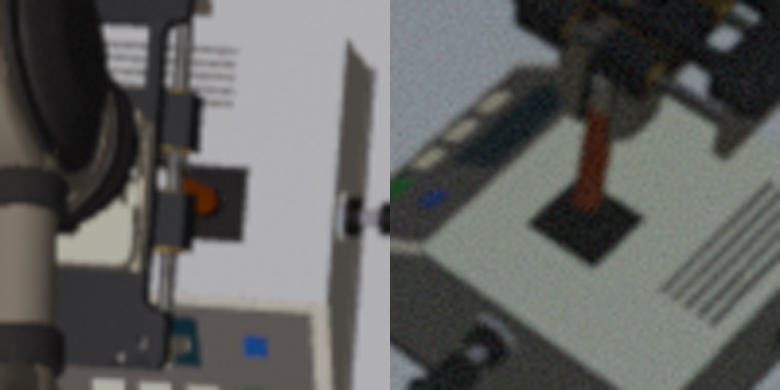

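```bash
cat > foot.py <<'E'
from h import *
from scipy.optimize import minimize
o=get_obs(); p=np.array(o["tool_pos"]); foot=p-[0,0,78]
a=np.linspace(0,2*np.pi,60); S=8
for n in("top","scene"):
    c=capture(n); f=cv2.GaussianBlur(c["frame"],(3,3),0); hsv=cv2.cvtColor(f,cv2.COLOR_RGB2HSV)
    q=proj(c,[foot])[0]
    m=((hsv[...,0]<14)&(hsv[...,1]>110)&(hsv[...,2]>50)).astype(np.uint8)
    N,L,St,C=cv2.connectedComponentsWithStats(m)
    i=min([k for k in range(1,N) if St[k,4]>15],key=lambda k:np.hypot(*(C[k][::-1]-q)))
    m=(L==i); ys,xs=np.nonzero(m); print(n,"area",m.sum(),C[i][::-1].round(1))
    # soft score: silhouette of lower rod, limited to the foot part
    hi=40
    def sil(d):
        P=[[foot[0]+d[0]+8*np.cos(t),foot[1]+d[1]+8*np.sin(t),foot[2]+z] for z in(1,hi) for t in a]
        h=cv2.convexHull(((proj(c,P)[:,::-1]+.5)*16).astype(np.int32)*1)
        im=np.zeros((384*1,512*1),np.uint8); big=np.zeros((1536,2048),np.uint8)
        cv2.fillConvexPoly(big,(h/4).astype(np.int32),255); return cv2.resize(big,(512,384),interpolation=cv2.INTER_AREA)/255.
    # evaluate only on area near foot: pixels visible = within 10px of foot
    yy,xx=np.mgrid[:384,:512]; w=(np.hypot(yy-q[0],xx-q[1])<11)
    if n=="top": w&=(xx>=xs.min()+2)
    g=np.arange(-5,5.1,.5); best=sorted((np.abs(sil((x,y))-m)[w].sum(),x,y) for x in g for y in g)[:6]
    print(n,np.round(best,2))
E
python3 foot.py
```

```text
top area 54 [168.4 166.1]
top [[ 9.06 -1.   -2.5 ]
 [ 9.62 -1.   -2.  ]
 [ 9.76 -1.5  -2.5 ]
 [ 9.82 -0.5  -2.5 ]
 [ 9.87 -0.5  -2.  ]
 [10.19 -1.   -3.  ]]
scene area 130 [112.  339.7]
scene [[28.25 -2.    2.5 ]
 [28.26 -2.    1.5 ]
 [28.68 -1.5   2.  ]
 [28.88 -1.    2.  ]
 [28.95 -2.    0.5 ]
 [29.13 -1.5   3.  ]]
```

Request:
play_rows([
  [[0.02, 0.02, -0.2], [0, 0, 0]],
  [[0, 0, -0.2], [0, 0, 0]],
  [[0, 0, -0.1], [0, 0, 0]],
  [[0, 0, 0], [0, 0, 0]],
  [[0, 0, 0], [0, 0, 0]],
])

```text
time: 10.42
tool_pos: [587.7, 132.7, 192.9]
tcp_rot: [3.141, -0.0, 1.498]
contact_force: [-0.0, 0.5, 0.4]
grip_width: 15.3
finger_force: 30.0
```

```bash
python3 foot.py
python3 - <<'E'
from h import *
o=get_obs(); p=np.array(o["tool_pos"]);print(p,o["contact_force"])
c=capture("scene"); a=cv2.resize(c["frame"][95:165,300:370,::-1],(490,490),interpolation=cv2.INTER_CUBIC)
c=capture("top"); b=cv2.resize(c["frame"][145:195,150:194,::-1],(308,350),interpolation=cv2.INTER_CUBIC)
b=cv2.copyMakeBorder(b,0,140,0,0,0); cv2.imwrite("pics/near.png",np.hstack([a,b]))
E
```

```text
top area 48 [168.8 167.5]
top [[11.13 -1.   -2.5 ]
 [11.7  -0.5  -2.5 ]
 [12.01 -1.   -3.  ]
 [12.32 -1.   -2.  ]
 [12.39 -1.   -3.5 ]
 [12.45 -0.5  -2.  ]]
scene area 130 [116.6 339.5]
scene [[21.25 -2.    2.  ]
 [21.25 -2.    3.  ]
 [21.26 -2.5   2.5 ]
 [21.31 -1.    2.5 ]
 [21.38 -2.    2.5 ]
 [21.44 -1.5   2.5 ]]
[587.76344625 132.71668209 192.94514991] [-0.51563547  0.43011015 -0.5328506 ]
```

View pics/near.png

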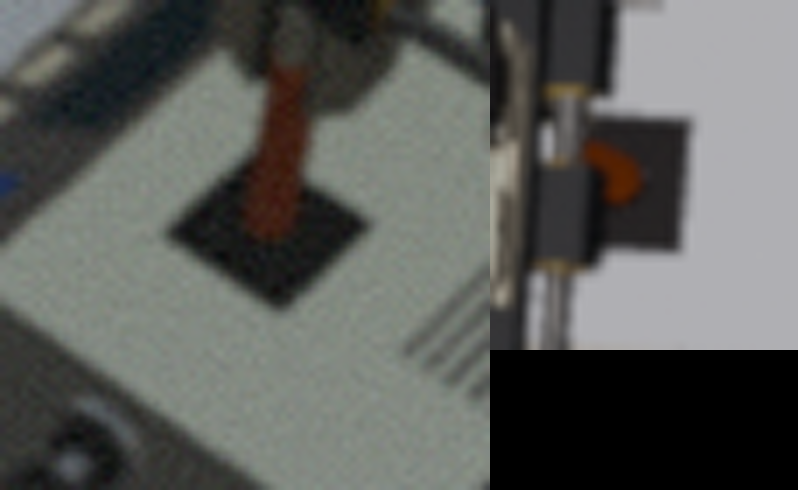

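The foot sits centred over the black surround in both views, at about (270,229) against (268,229) in the scene crop and (618,183) against (620,184) in the top crop. I'll lower it slowly.

Request:
play_rows([
  [[0, 0, -0.06], [0, 0, 0]],
  [[0, 0, -0.06], [0, 0, 0]],
  [[0, 0, -0.06], [0, 0, 0]],
  [[0, 0, -0.06], [0, 0, 0]],
  [[0, 0, 0], [0, 0, 0]],
])

```text
time: 11.25
tool_pos: [587.6, 132.8, 185.3]
tcp_rot: [-3.141, -0.0, 1.498]
contact_force: [0.0, 2.1, -0.2]
grip_width: 15.2
finger_force: 30.0
```

Request:
play_rows([
  [[0, 0.02, -0.1], [0, 0, 0]],
  [[0, 0, -0.1], [0, 0, 0]],
  [[0, 0, -0.1], [0, 0, 0]],
  [[0, 0, -0.1], [0, 0, 0]],
  [[0, 0, 0], [0, 0, 0]],
])

```text
time: 11.88
tool_pos: [587.5, 133.2, 173.2]
tcp_rot: [-3.141, 0.0, 1.498]
contact_force: [0.5, -0.7, 0.1]
grip_width: 15.3
finger_force: 30.0
```

Request:
play_rows([
  [[0, 0, -0.2], [0, 0, 0]],
  [[0, 0, -0.2], [0, 0, 0]],
  [[0, 0, -0.2], [0, 0, 0]],
  [[0, 0, -0.2], [0, 0, 0]],
  [[0, 0, -0.2], [0, 0, 0]],
  [[0, 0, -0.1], [0, 0, 0]],
  [[0, 0, 0], [0, 0, 0]],
])

```text
time: 12.75
tool_pos: [587.6, 133.3, 140.3]
tcp_rot: [-3.141, 0.0, 1.498]
contact_force: [0.6, -0.3, 0.1]
grip_width: 15.3
finger_force: 30.0
```

Request:
play_rows([
  [[0, 0, -0.06], [0, 0, 0]],
  [[0, 0, -0.04], [0, 0, 0]],
  [[0, 0, 0], [0, 0, 0]],
])

```text
time: 13.12
tool_pos: [587.6, 133.3, 137.5]
tcp_rot: [3.142, 0.0, 1.498]
contact_force: [0.5, -0.9, -0.0]
grip_width: 15.1
finger_force: 30.0
```

Request:
play_rows([
  [[0, 0, -0.06], [0, 0, 0]],
  [[0, 0, -0.04], [0, 0, 0]],
  [[0, 0, 0], [0, 0, 0]],
  [[0, 0, 0], [0, 0, 0]],
])

```text
time: 13.62
tool_pos: [587.7, 133.3, 134.6]
tcp_rot: [3.141, 0.0, 1.498]
contact_force: [0.8, -1.7, -1.4]
grip_width: 15.4
finger_force: 30.0
```

Request:
play_rows([
  [[0, 0, -0.03], [0, 0, 0]],
  [[0, 0, 0], [0, 0, 0]],
  [[0, 0, 0], [0, 0, 0]],
])

```text
time: 14.0
tool_pos: [587.7, 133.3, 133.6]
tcp_rot: [3.142, -0.0, 1.498]
contact_force: [0.4, -0.2, 0.1]
grip_width: 15.4
finger_force: 30.0
```

Request:
play_rows([
  [[0, 0, -0.02], [0, 0, 0]],
  [[0, 0, 0], [0, 0, 0]],
  [[0, 0, 0], [0, 0, 0]],
])

```text
time: 14.38
tool_pos: [587.7, 133.2, 133.0]
tcp_rot: [3.142, 0.0, 1.498]
contact_force: [0.2, 0.6, -0.8]
grip_width: 15.5
finger_force: 30.0
```

Request:
play_rows([
  [[0, 0, -0.02], [0, 0, 0]],
  [[0, 0, 0], [0, 0, 0]],
  [[0, 0, 0], [0, 0, 0]],
])

```text
time: 14.75
tool_pos: [587.8, 133.3, 133.0]
tcp_rot: [3.141, -0.0, 1.498]
contact_force: [-1.6, -1.5, 5.4]
grip_width: 15.3
finger_force: 30.0
```

Request:
play_rows([
  [[0, 0, 0], [0, 0, 0]],
  [[0, 0, 0], [0, 0, 0]],
  [[0, 0, 0], [0, 0, 0]],
  [[0, 0, 0], [0, 0, 0]],
  [[0, 0, 0.3], [0, 0, 0]],
  [[0, 0, 0.5], [0, 0, 0]],
  [[0, 0, 0.8], [0, 0, 0]],
  [[0, 0, 0.8], [0, 0, 0]],
  [[0, 0, 0], [0, 0, 0]],
], hand=0.1)

```text
time: 15.88
tool_pos: [588.9, 133.4, 207.4]
tcp_rot: [3.136, -0.001, 1.498]
contact_force: [0.3, 0.7, 1.0]
grip_width: 50.9
finger_force: 0.0
```

Run:
```python
from h import *
c=capture("top")
for x in(440,460,487,545,560): print("t",x,at_z(c,(120+(272+(x-455)*.07)/5-.4,115+x/5-.4),78).round(1))
d=np.array([-.077,-.997]); n=np.array([-d[1],d[0]])
for nm in("top","scene"):
    c=capture(nm); g=c["frame"].astype(np.float32).mean(2)
    def samp(P): q=proj(c,P); return cv2.remap(g,q[:,1].astype(np.float32)[None],q[:,0].astype(np.float32)[None],1)[0]
    # from bush start, profile along axis, guess axis through (578,22)
    s=np.arange(-45,32,2.); P=[[578+d[0]*t,22+d[1]*t,78] for t in s]
    print(nm,"axis",[(int(a),int(b)) for a,b in zip(s,samp(P))])
    for t0 in(0,16):
        s2=np.arange(-24,25,2.); P=[[578+d[0]*t0+n[0]*t,22+d[1]*t0+n[1]*t,78] for t in s2]
        print(nm,"cross",t0,[(int(a),int(b)) for a,b in zip(s2,samp(P))])
a=cv2.resize(capture("scene")["frame"][70:190,270:370,::-1],(500,600),interpolation=cv2.INTER_CUBIC); cv2.imwrite("pics/seat.png",a)
```

```text
t 440 [579.8  56.4  78. ]
t 460 [578.9  46.7  78. ]
t 487 [577.8  33.7  78. ]
t 545 [575.3   5.7  78. ]
t 560 [574.7  -1.5  78. ]
top axis [(-45, 173), (-43, 164), (-41, 139), (-39, 126), (-37, 129), (-35, 111), (-33, 70), (-31, 37), (-29, 32), (-27, 39), (-25, 65), (-23, 101), (-21, 126), (-19, 132), (-17, 131), (-15, 121), (-13, 93), (-11, 59), (-9, 37), (-7, 34), (-5, 33), (-3, 33), (-1, 32), (1, 32), (3, 31), (5, 31), (7, 30), (9, 29), (11, 29), (13, 28), (15, 26), (17, 28), (19, 44), (21, 68), (23, 101), (25, 142), (27, 173), (29, 176), (31, 177)]
top cross 0 [(-24, 177), (-22, 177), (-20, 176), (-18, 176), (-16, 172), (-14, 153), (-12, 105), (-10, 55), (-8, 27), (-6, 21), (-4, 27), (-2, 32), (0, 32), (2, 28), (4, 25), (6, 35), (8, 74), (10, 131), (12, 164), (14, 175), (16, 177), (18, 176), (20, 176), (22, 177), (24, 177)]
top cross 16 [(-24, 177), (-22, 177), (-20, 175), (-18, 169), (-16, 156), (-14, 130), (-12, 85), (-10, 37), (-8, 19), (-6, 23), (-4, 26), (-2, 28), (0, 27), (2, 26), (4, 23), (6, 26), (8, 53), (10, 89), (12, 128), (14, 160), (16, 174), (18, 176), (20, 177), (2
[... 283 characters left out ...]
 25), (3, 25), (5, 26), (7, 30), (9, 28), (11, 25), (13, 34), (15, 47), (17, 54), (19, 61), (21, 63), (23, 58), (25, 58), (27, 73), (29, 103), (31, 128)]
scene cross 0 [(-24, 50), (-22, 49), (-20, 49), (-18, 45), (-16, 46), (-14, 44), (-12, 39), (-10, 32), (-8, 25), (-6, 23), (-4, 30), (-2, 31), (0, 29), (2, 30), (4, 21), (6, 25), (8, 25), (10, 27), (12, 41), (14, 45), (16, 46), (18, 47), (20, 52), (22, 51), (24, 48)]
scene cross 16 [(-24, 140), (-22, 136), (-20, 131), (-18, 114), (-16, 84), (-14, 51), (-12, 34), (-10, 36), (-8, 42), (-6, 45), (-4, 48), (-2, 51), (0, 50), (2, 43), (4, 34), (6, 28), (8, 26), (10, 37), (12, 66), (14, 102), (16, 121), (18, 133), (20, 140), (22, 139), (24, 136)]
```

View pics/seat.png

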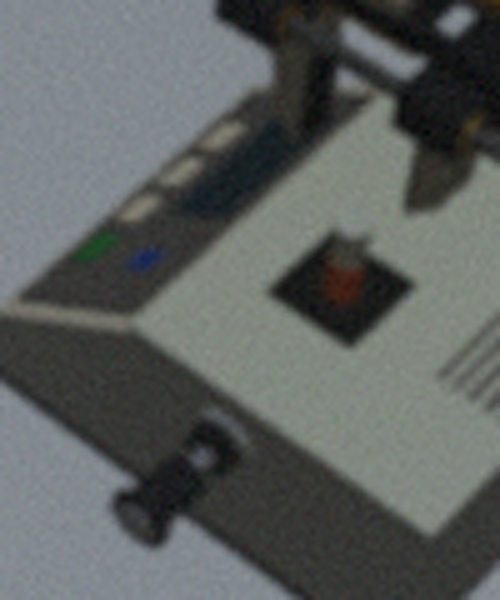

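The standard is seated in the well, and its short cap shows at the surround around (345,275). The knob is free at about (140,510) to (200,455). Now to the knob.

Request:
play_rows([
  [[-0.04, -0.5, 0], [0, 0, 0]],
  [[-0.1, -0.9, 0], [0, 0, 0]],
  [[-0.1, -0.9, 0], [0, 0, 0]],
  [[-0.1, -0.9, 0], [0, 0, 0]],
  [[0, -0.61, 0], [0, 0, 0]],
  [[0, 0, -0.6], [0, 0, 0]],
  [[0, 0, -0.8], [0, 0, 0]],
  [[0, 0, -0.8], [0, 0, 0]],
  [[0, 0, 0], [0, 0, 0]],
])

```text
time: 17.2
tool_pos: [576.2, 18.7, 136.5]
tcp_rot: [-3.137, -0.0, 1.498]
contact_force: [-0.2, -0.3, -0.1]
grip_width: 50.6
finger_force: 0.0
```

Request:
play_rows([
  [[0.08, 0, -0.4], [0, 0, 0]],
  [[0, 0, -0.5], [0, 0, 0]],
  [[0, 0, -0.5], [0, 0, 0]],
  [[0, 0, -0.4], [0, 0, 0]],
  [[0, 0, -0.3], [0, 0, 0]],
  [[0, 0, 0], [0, 0, 0]],
])

```text
time: 17.95
tool_pos: [579.4, 19.0, 74.7]
tcp_rot: [-3.14, -0.0, 1.498]
contact_force: [-0.4, -0.2, 0.1]
grip_width: 50.6
finger_force: 0.0
```

Request:
play_rows([
  [[0, 0, 0], [0, 0, 0]],
  [[0, 0, 0], [0, 0, 0]],
  [[0, 0, 0], [0, 0, 0]],
  [[0, 0, 0], [0, 0, 0]],
  [[0, 0, 0], [0, 0, 0]],
  [[0, 0, 0], [0, 0, 0]],
], hand=-1)

```text
time: 18.7
tool_pos: [577.8, 19.1, 75.5]
tcp_rot: [-3.137, 0.0, 1.498]
contact_force: [-7.2, 0.1, 5.5]
grip_width: 21.2
finger_force: 30.0
```

Request:
play_rows([
  [[-0.04, 0, 0.02], [0, 0, 0]],
  [[0, 0, 0], [0, 0, 0]],
  [[0, 0, 0], [0, 0, 0]],
])

```text
time: 19.08
tool_pos: [577.7, 19.1, 75.6]
tcp_rot: [-3.139, -0.0, 1.498]
contact_force: [-5.1, 0.7, -0.8]
grip_width: 21.1
finger_force: 30.0
```

Request:
play_rows([
  [[-0.08, 0, 0], [0, 0, 0]],
  [[0, -0.1, 0], [0, 0, 0]],
  [[-0.01, -0.1, 0], [0, 0, 0]],
  [[-0.01, -0.1, 0], [0, 0, 0]],
  [[-0.01, -0.1, 0], [0, 0, 0]],
  [[-0.01, -0.1, 0], [0, 0, 0]],
  [[0, 0, 0], [0, 0, 0]],
  [[0, 0, 0], [0, 0, 0]],
])

```text
time: 20.08
tool_pos: [576.4, 4.7, 75.7]
tcp_rot: [3.138, -0.001, 1.497]
contact_force: [4.5, 4.3, -7.8]
grip_width: 21.4
finger_force: 30.0
```

Request:
play_rows([
  [[0.06, -0.1, -0.04], [0, 0, 0]],
  [[-0.01, -0.1, 0], [0, 0, 0]],
  [[-0.01, -0.1, 0], [0, 0, 0]],
  [[-0.01, -0.1, 0], [0, 0, 0]],
  [[-0.01, -0.1, 0], [0, 0, 0]],
  [[0, 0, 0], [0, 0, 0]],
  [[0, 0, 0], [0, 0, 0]],
])

```text
time: 20.95
tool_pos: [575.4, -9.5, 75.5]
tcp_rot: [-3.141, -0.002, 1.498]
contact_force: [-3.6, 7.5, 3.7]
grip_width: 21.2
finger_force: 30.0
```

Run:
```python
from h import *
o=get_obs(); print(o["tool_pos"],o["contact_force"])
for n in("scene","top"):
    c=capture(n); f=c["frame"]; hsv=cv2.cvtColor(f,cv2.COLOR_RGB2HSV)
    q=proj(c,[[579,48,78]])[0].astype(int); print(n,q,c["frame"][q[0]-4:q[0]+5,q[1]-6:q[1]+7,0].astype(int).tolist() and "")
    m=((hsv[...,0]<8)|(hsv[...,0]>170))&(hsv[...,1]>110); s=m[q[0]-20:q[0]+21,q[1]-20:q[1]+21]; ys,xs=np.nonzero(s)
    print(n,"red",len(ys),[(y+q[0]-20,x+q[1]-20) for y,x in zip(ys,xs)][:40], [at_z(c,(ys.mean()+q[0]-20,xs.mean()+q[1]-20),80).round(1)] if len(ys) else "")
    if n=="scene": save(c,"pull.png",(q[0]-40,q[0]+40,q[1]-50,q[1]+50),8)
```

```text
[575.37573758  -9.5041512   75.52700563] [-3.58006595  7.53344433  3.65647957]
scene [159 310] 
scene red 0 [] 
top [174 206] 
top red 0 []
```

View pics/pull.png

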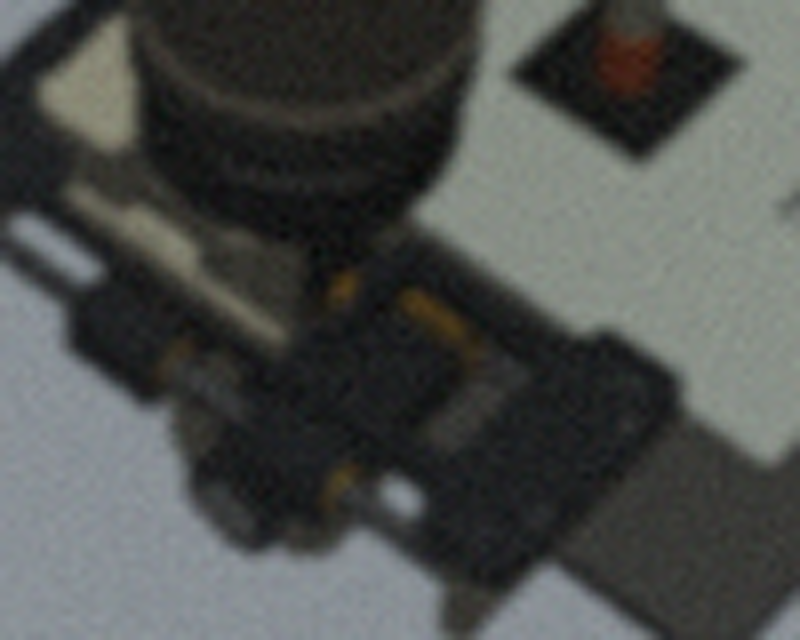

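The gripper hides the red band in this view, but the knob's flange shows at crop (235,505). The measured pull is 28.7 mm so far. I'll check the flange shift for slip.

Run:
```python
from h import *
c=capture("scene")
for t in(0,22,24,26,28,30,32): print(t,proj(c,[[576.9-.073*t,.4-.997*t,78]]).round(1))
g=cv2.cvtColor(c["frame"],cv2.COLOR_RGB2GRAY)
for r in range(176,192): print(r,g[r,280:302].tolist())
```

```text
0 [[174.2 297.1]]
22 [[180.8 290.4]]
24 [[181.4 289.7]]
26 [[182.  289.1]]
28 [[182.6 288.5]]
30 [[183.2 287.9]]
32 [[183.8 287.2]]
176 [140, 133, 107, 76, 51, 38, 29, 28, 24, 23, 28, 27, 25, 26, 28, 28, 35, 33, 34, 28, 24, 38]
177 [148, 141, 121, 84, 42, 29, 25, 26, 27, 29, 25, 21, 25, 30, 24, 26, 32, 36, 35, 31, 33, 39]
178 [143, 140, 118, 87, 41, 31, 24, 34, 30, 33, 25, 30, 28, 20, 27, 25, 33, 28, 37, 37, 35, 45]
179 [140, 143, 118, 81, 47, 39, 42, 46, 40, 30, 31, 25, 26, 25, 28, 20, 26, 22, 29, 30, 39, 57]
180 [141, 141, 125, 89, 60, 55, 53, 55, 48, 27, 22, 27, 29, 27, 20, 25, 25, 27, 32, 25, 39, 57]
181 [147, 142, 134, 111, 76, 58, 56, 58, 57, 44, 43, 29, 29, 27, 26, 22, 28, 23, 28, 32, 46, 44]
182 [142, 143, 132, 121, 90, 68, 58, 65, 54, 54, 44, 30, 28, 26, 20, 18, 24, 23, 32, 29, 33, 40]
183 [144, 138, 144, 135, 120, 94, 70, 56, 60, 59, 55, 45, 34, 24, 24, 36, 35, 27, 31, 18, 28, 43]
184 [149, 144, 141, 140, 138, 116, 86, 63, 55, 59, 57, 49, 39, 28, 33, 38, 42, 44, 38, 27, 37, 42]
185 [142, 141, 141, 146, 142, 137, 114, 92, 70, 56, 53, 44, 36, 32, 36, 45, 51, 53, 45, 47, 50, 43]
186 [139, 145, 141, 144, 143, 141, 133, 116, 91, 72, 52, 47, 36, 42, 53, 60, 58, 53, 45, 50, 56, 64]
187 [140, 143, 144, 140, 141, 146, 141, 134, 118, 94, 82, 71, 65, 76, 95, 86, 77, 60, 60, 62, 71, 86]
188 [138, 141, 142, 143, 140, 140, 144, 143, 135, 131, 118, 103, 105, 115, 128, 113, 102, 100, 94, 96, 106, 120]
189 [143, 144, 141, 141, 144, 145, 146, 141, 149, 143, 134, 139, 139, 138, 141, 140, 134, 127, 139, 128, 130, 138]
190 [142, 147, 143, 142, 144, 139, 143, 139, 142, 142, 142, 142, 144, 140, 144, 139, 138, 144, 143, 141, 144, 142]
191 [139, 141, 141, 138, 137, 142, 140, 146, 148, 141, 144, 144, 142, 143, 142, 143, 147, 144, 148, 145, 138, 146]
```

Request:
play_rows([
  [[0.02, -0.06, -0.02], [0, 0, 0]],
  [[0, 0, 0], [0, 0, 0]],
  [[0, 0, 0], [0, 0, 0]],
  [[0, 0, 0], [0, 0, 0]],
])

```text
time: 21.6
tool_pos: [575.3, -11.1, 75.4]
tcp_rot: [-3.14, -0.002, 1.498]
contact_force: [-8.4, 7.1, 10.1]
grip_width: 21.0
finger_force: 30.0
```

Request:
play_rows([
  [[-0.06, 0, 0.05], [0, 0, 0]],
  [[0, 0, 0], [0, 0, 0]],
  [[0, 0, 0], [0, 0, 0]],
])

```text
time: 21.98
tool_pos: [575.2, -11.3, 75.7]
tcp_rot: [3.14, -0.002, 1.498]
contact_force: [1.2, 8.7, -4.1]
grip_width: 21.2
finger_force: 30.0
```

Run:
```python
from h import *
o=get_obs(); print(o["tool_pos"],o["contact_force"],o["grip_width"])
c=capture("scene"); now=cv2.cvtColor(c["frame"],cv2.COLOR_RGB2GRAY).astype(np.float32)
s2=cv2.imread("pics/s2.png",0).astype(np.float32) # crop rows80-210, cols260-420 x5
up=cv2.resize(now[80:210,260:420],None,fx=5,fy=5,interpolation=cv2.INTER_CUBIC)
# flange lower-left arc at home about row 174,col 297 -> crop
r,k=int((174.2-80)*5),int((297.1-260)*5)
T=s2[r-12:r+32,k-40:k+8]
R=cv2.matchTemplate(up,T,cv2.TM_CCOEFF_NORMED); 
R[:, :]=np.where(np.hypot(*(np.mgrid[:R.shape[0],:R.shape[1]]-np.array([r-12+43,k-40-46])[:,None,None]))<30,R,-1)
_,v,_,l=cv2.minMaxLoc(R); d=((l[1]-(r-12))/5,(l[0]-(k-40))/5)
print("shift rows,cols",d,v)
p0=proj(c,[[576.9,.4,78]])[0]
for t in(28,30,31,32): print(t,proj(c,[[576.9-.073*t,.4-.997*t,78]])[0]-p0)
```

```text
[575.15806299 -11.25798187  75.6802476 ] [ 1.17258031  8.67855608 -4.13690006] 21.238821848086612
shift rows,cols (9.0, -9.2) 0.9914562106132507
28 [ 8.42793057 -8.65488   ]
30 [ 9.03662995 -9.27995368]
31 [ 9.34131936 -9.59283853]
32 [ 9.64623565 -9.90595577]
```

Request:
play_rows([
  [[0, -0.03, -0.01], [0, 0, 0]],
  [[0, 0, 0], [0, 0, 0]],
  [[0, 0, 0], [0, 0, 0]],
  [[0, 0, 0], [0, 0, 0]],
])

```text
time: 22.52
tool_pos: [575.1, -12.2, 75.6]
tcp_rot: [3.14, -0.002, 1.498]
contact_force: [1.0, 7.7, -3.6]
grip_width: 21.2
finger_force: 30.0
```

Run:
```python
from h import *
o=get_obs(); print(o["time"],o["tool_pos"],o["contact_force"],o["grip_width"],o["finger_force"])
if -13<o["tool_pos"][1]<-11.2 and o["grip_width"]>19: print(bot.close_job())
```

```text
22.525 [575.08215481 -12.20500435  75.63656509] [ 0.97931665  7.69984456 -3.64754393] 21.173673975432294 30.00572383403778
the job is handed in; nothing more can be done
None
```

The job is handed in at 22.5 s: the 16 mm standard is upright on the well floor, and the knob is still gripped at about 31 mm of travel by the arm's position. The last camera check, before a final 1 mm pull, read about 30 mm. The gripper hid the red band itself, so I did not see it clear the bush.

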